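Top up the spring-loaded slide-carton magazine

ROBOT

A 6-joint arm with a two-finger parallel gripper is mounted at the origin on a cart in front of the work surface, level with it; the furniture and walls round the work are solid. World frame = base frame: x ahead of the robot, y to its left, z up, the work surface at z = 0. Lengths are in mm, angles in rad, forces in N, time in s.
With the tool pointing down it reaches from about 275 to 1000 mm from the base axis. Payload 8.4 kg.
Tool frame: the origin (TCP) lies on the centre line of the jaws, within the pads' length; the fingertips stand r.tip_reach ahead of it and the grasp point (between the pads) lies 11 mm behind it (r.tip_reach is the distance from the TCP to the fingertips, in mm); z points along the fingers, y is the line along which they close (so a half turn about z gives the same grasp; the last joint's range is limited). The gripper opens to 85 mm and grips with 20 to 120 N. Pads are 22 mm wide; open, the fingers measure 114 mm over their backs; the gripper's body (76 mm by 85 mm) begins 54 mm behind the grasp point. The pads swing forward as they close: fully open they stand 13 mm farther back than shut.
Start: joints at [1.186, 0.353, 1.633, -0, 1.155, -0.002], TCP at [233.448, 579.767, 239.281] pointing down, gripper open.
Joint ranges: [-2.63, 2.63], [-0.92, 2.1], [0.06, 2.66], [-1.3, 4.44], [0, 2.69], [-3.02, 3.02]. Speed limits (rad/s): [2.22, 2.22, 2.79, 3.14, 3.14, 3.14].

INTERFACE

Orientations are given as [roll, pitch, yaw] about the fixed x, y, z axes, in that order (R = Rz(yaw) Ry(pitch) Rx(roll)).
In Python, from rig import r gives the robot as it stands.
- The arm moves only by the tool carry_out, never from a script. Its argument "targets" is a list of rows, each an object with "dp": the shift along the tool's x, y, z in mm, a list of three; "yaw": the turn about the tool's z in degrees. A call has 1 to 12 rows; each row is the pose to reach, as a shift and turn from the pose commanded when the call began, along the tool's axes at that moment; what a row does not reach only later rows make up. A row lasts 1/8 s, in which the tool goes at most 62.5 mm and 10.7 degrees, less where a joint would pass 70% of its speed; a pose out of reach is approached as far as the arm can. A call with a gripper value outside its range is refused whole. "fingers" is the opening, from -1 (shut) to 1 (fully open), so that 0 is half open, set as the call begins (left out, the last holds). The fingers move at their own pace and stop on an object; "grip_force" is the grip in N (left out, the last holds). Time passes only in rows, so rows that repeat a pose let the fingers close. It gives the time, the measured TCP pose, the force, the opening and the grip force at its end, in the units of the state.
- r.sense(): the state, without advancing time (a new reading comes with each control period).
- r.grab_frame(name): name is "side" or "top"; returns the picture (480x640x3 uint8, red, green, blue); there is no depth.
- r.get_calibration(name): a dict with "fx", "fy", "cx", "cy" (pixels), "rvec" (rotation vector, rad) and "tvec" (3), from world to camera coordinates, as OpenCV has them. Camera axes: x right, y down, z forward; pixel columns grow to the right and rows downward; lengths in mm; the calibration is good to about 2 mm. A picture is of the moment at which its call begins. get_calibration takes no time and is no camera call.
- r.sign_off(): hands the job in; it is judged then, once.
The state is a dict: "clock": time; "qpos": joint angles; "qvel": joint speeds; "joint_efforts": joint torques, N m; "eef_pos": TCP position; "tcp_rot": TCP orientation; "contact_force": force on the tool from outside, world axes, zero at the start; "wrist_torque": the same for the moment, N m; "opening": opening from 0.0 (shut) to 1.0 (fully open); "grasp_force": force on a finger pad.
Only numpy, scipy, OpenCV 4.12 (cv2) and the standard library are available. Lean on these libraries where they do the work, as an engineer would, in place of code of your own. Each camera call takes 0.05 s, during which the arm holds its last target. There are 200 camera calls.

TASK

Take the long low slide carton that lies on the worktop and push it down into the spring-loaded magazine, on top of the carton that is already in it, until both lips have snapped shut over it. Let go and leave it held under the lips.

Things in the scene. Friction and masses are not known exactly. Their poses are not given: they have to be found in the camera images.
- carton_center (a point): Centre (15 mm above the underside) of the loose slide carton to load: white with a dark end, long and low, 31 (its x) x 80 (its y) x 30 mm high, 80 g, lying flat on the worktop. Grasp across the 31 mm. Near it are a dark clay tray (30 x 85 x 14 mm) and an upright tip carton (41 x 55 x 60 mm), not wanted. An identical slide carton is already in the magazine.
- magazine: Fixed grey and aluminium magazine; origin: middle of its underside, on the worktop; z up, long axis y. Base 66 x 140 mm. Mouth faces up: 4 corner guides, 38 mm apart in x up to 95 mm height, flaring to 58 mm at 119 mm; between them the long sides are open over 64 mm for fingers. End walls 87 mm apart in y. The carton inside rests on a sprung follower, its top at 80 mm height.
- lip_left (a joint): Sprung steel lip at the magazine's +y end, m: 0 shut, grows as it is pushed outward (to its stop at 0.0085; about 0.006 as a carton passes). Underside 81 mm above the worktop, tip 34 mm from the middle; its face slopes up and out to 50 mm at 115 mm height. A carton set in the mouth, its length along the magazine's y, rests on both slopes: underside at about 95 mm, top at 125 mm.
- lip_right (a joint): The same at the -y end. Pressing the middle of the carton's top down with under 20 N spreads the lips and drives the lower carton down; press its top well below the lips, to about 75 mm, so that both ends pass and both lips snap shut (the follower bottoms with the top at 72 mm). Released, the spring lifts it against the lips: top at 81 mm, centre at 66 mm.
There are look-alikes about, which are no part of the job. Leave any orange look-alike of the part that bears carton_center alone.

How it is judged (in metres and radians):
At the end, for the whole second after the job is handed in: The carton lies in the magazine under the lips: its centre 58 to 69 mm above the magazine's underside and within 12 mm of its middle, both lips back to within 3 mm of shut and still, and nothing held (z of carton_center in the frame of magazine between 0.058 and 0.069 m and horizontal distance between carton_center and magazine below 0.012 m and value of joint each of lip_left, lip_right below 0.003 m and velocity of joint each of lip_left, lip_right below 0.02 m/s); the robot touches nothing.
It also fails if it takes over 48 s, if anything falls off the work surface, if the arm or the gripper's body presses on something with over 40 N, if the wrist force passes 120 N, or if a joint passes its speed limit or range.

## Working session

There is one attempt and no reset: what is moved stays moved. The work goes in short steps, Python scripts to look and compute and a tool call to move; the robot and the scene stay as the last step left them, time stands still between calls to the robot, and variables do not carry over. Pictures are saved under pics/ and viewed, at most 10 in all, crops included, and the job is handed in when it is done.

Besides the shell and the picture viewer there is one more tool, called as name([rows], argument=value, ...), one row to a line, values as JSON. carry_out: Moves the arm, as the interface text tells. Its arguments: {"type":"object","properties":{"targets":{"type":"array","items":{"type":"object","properties":{"dp":{"type":"array","items":{"type":"number"}},"yaw":{"type":"number"}}}},"fingers":{"type":"number"},"grip_force":{"type":"number"}},"required":["targets"]}

```bash
mkdir -p pics; ls
python3 - <<'E'
from rig import r
import cv2
for n in("top","side"):
    cv2.imwrite(f"pics/{n}0.png",r.grab_frame(n)[:,:,::-1]); print(r.get_calibration(n))
s=r.sense();print(s,r.tip_reach)
E
```

```text
pics
{'fx': 445.992080543918, 'fy': 445.992080543918, 'cx': 312.60733517669, 'cy': 239.9017282084019, 'rvec': array([ 2.15763639, -2.1660426 ,  0.18537102]), 'tvec': array([ -1.63704454, 515.70435696, 877.70371757])}
{'fx': 441.6233077310735, 'fy': 441.6233077310735, 'cx': 322.9394619730323, 'cy': 240.92356924981323, 'rvec': array([ 2.15857539, -0.3246281 ,  0.18632714]), 'tvec': array([-469.39586161,  145.91833067,  752.51046579])}
{'clock': 0.1, 'qpos': array([ 1.18558683e+00,  3.53624049e-01,  1.63403541e+00,  2.50298905e-05,
        1.15522726e+00, -2.41847086e-03]), 'qvel': array([-0.00056182, -0.00122967, -0.00191454,  0.00084434,  0.00079976,
       -0.0005031 ]), 'joint_efforts': array([-1.39259711e-03, -6.06354904e+01, -3.42816639e+01,  3.94667850e-06,
        3.95844720e-03,  2.87200578e-05]), 'eef_pos': array([233.29209321, 579.38028937, 238.61897217]), 'tcp_rot': array([-3.14029864e+00, -2.60160303e-05,  2.75879149e+00]), 'contact_force': array([-0.22334599,  0.61049787,  0.86197367]), 'wrist_torque': array([ 0.00987375,  0.05353689, -0.0110425 ]), 'grasp_force': 0.0, 'opening': 0.9996641332839084} 8.0
```

View pics/top0.png

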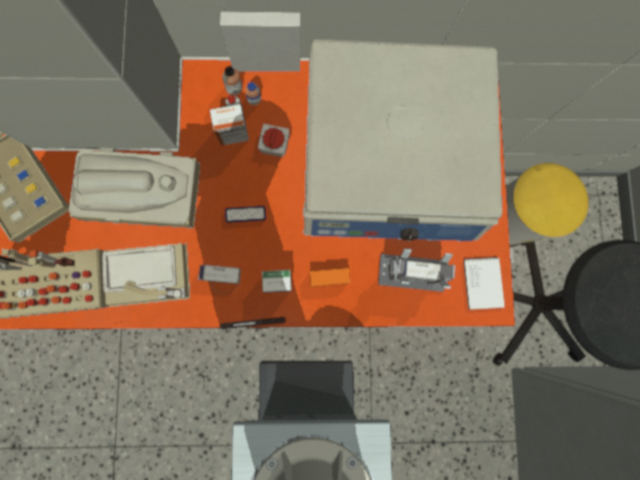

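View pics/side0.png

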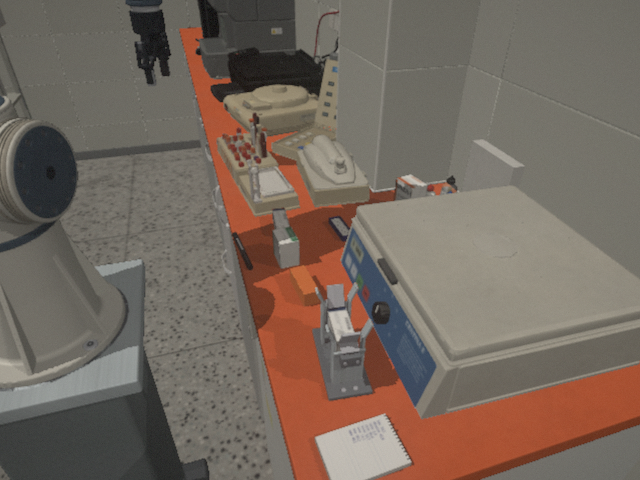

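Top view. These could be taken for the wanted carton:
- white block with a dark end at (220,274)
- tip carton at (276,280)
- orange look-alike at (329,274)
- dark tray at (245,214)
- the carton already in the magazine at (422,270)

By the description I choose (220,274). I'll check it, and the magazine, in one enlarged crop.

```bash
cat > h.py <<'E'
import cv2,numpy as np
from rig import r
def ray(n,u,v,z):
    c=r.get_calibration(n);R=cv2.Rodrigues(c["rvec"])[0];o=-R.T@c["tvec"]
    d=R.T@np.array([(u-c["cx"])/c["fx"],(v-c["cy"])/c["fy"],1]);return (o+d*(z-o[2])/d[2]).round(1)
def proj(n,p):
    c=r.get_calibration(n);K=np.array([[c["fx"],0,c["cx"]],[0,c["fy"],c["cy"]],[0,0,1]])
    return cv2.projectPoints(np.float64(p).reshape(-1,1,3),c["rvec"],c["tvec"],K,None)[0][:,0].round(1)
def crop(src,x,y,w,h,k): return cv2.resize(cv2.imread(src)[y:y+h,x:x+w],None,fx=k,fy=k,interpolation=cv2.INTER_CUBIC)
E
python3 - <<'E'
from h import *
a=crop("pics/top0.png",190,250,80,50,7)[:290*1]
a=crop("pics/top0.png",190,255,80,36,8);b=crop("pics/top0.png",375,245,80,50,8)[:300]
b=crop("pics/top0.png",375,250,80,38,8)
cv2.imwrite("pics/c1.png",np.vstack([a,b]))
print(a.shape,proj("top",[[0,0,0],[233,580,239]]),ray("top",220,274,30),ray("top",422,270,80))
print(proj("side",[ray("top",220,274,30)]))
E
```

```text
(288, 640, 3) [[311.8 501.9]
 [-78.5 411.4]] [447.  184.7  30. ] [ 449.9 -215.    80. ]
[[279.3 217.9]]
```

View pics/c1.png

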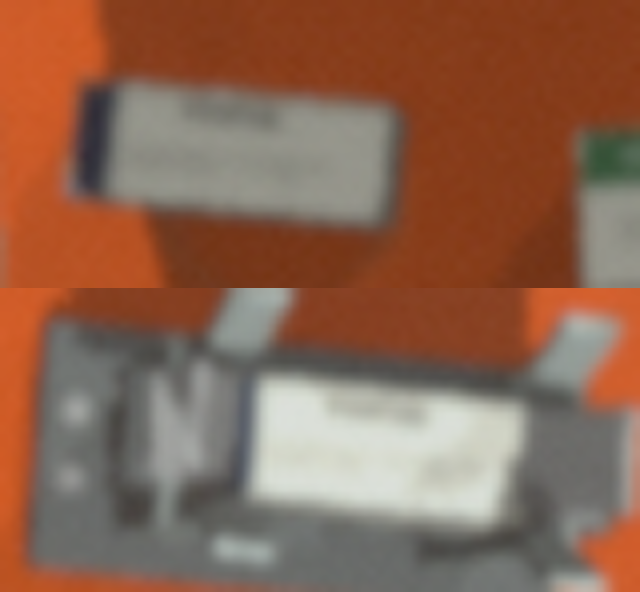

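The crop confirms the choice: a white carton with a dark left end, top corners at crop px (82,82), (398,103), (386,225) and (72,194). Below it is the magazine, its inner carton's long edges running (255,375)-(525,403) and (245,495)-(495,525).

Run:
```python
from h import *
f=lambda x,y,x0,y0:((x+.5)/8-.5+x0,(y+.5)/8-.5+y0)
c=r.get_calibration("top");print(-cv2.Rodrigues(c["rvec"])[0].T@c["tvec"])
P=np.array([ray("top",*f(x,y,190,255),30) for x,y in[(82,82),(397,103),(386,225),(72,194)]]);print(P,P.mean(0))
for i in range(4):d=P[i]-P[i-1];print(np.hypot(*d[:2]),np.degrees(np.arctan2(d[1],d[0])))
print("mag")
P=np.array([ray("top",*f(x,y-288,375,250),80) for x,y in[(255,375),(525,403),(495,525),(245,495)]]);print(P)
for i in range(4):d=P[i]-P[i-1];print(np.hypot(*d[:2]),np.degrees(np.arctan2(d[1],d[0])))
for z in(0,6):print([ray("top",*f(x,y-288,375,250),z) for x,y in[(50,320),(30,565)]])
a=crop("pics/side0.png",305,275,80,130,4);b=crop("pics/side0.png",255,190,60,130,4)
cv2.imwrite("pics/c2.png",np.hstack([a,b]))
```

```text
[387.05194815  23.88114629 941.24277411]
[[465.9 225.9  30. ]
 [460.2 146.1  30. ]
 [429.3 148.3  30. ]
 [437.5 227.6  30. ]] [448.225 186.975  30.   ]
28.45083478564379 -3.4255894138662732
80.00331243142375 -94.08561677997487
30.978218154051383 175.92756072198065
79.72283236313169 84.09632396300435
mag
[[ 468.7 -185.2   80. ]
 [ 461.7 -251.3   80. ]
 [ 432.  -242.6   80. ]
 [ 439.5 -181.7   80. ]]
29.40901222414652 -6.835035967774119
66.46961711940278 -96.04510062443433
30.94802093834111 163.67314648943497
61.36008474570419 82.97922085479881
[array([ 491.2, -150.1,    0. ]), array([ 426.2, -143. ,    0. ])]
[array([ 490.5, -149. ,    6. ]), array([ 425.9, -142. ,    6. ])]
```

View pics/c2.png

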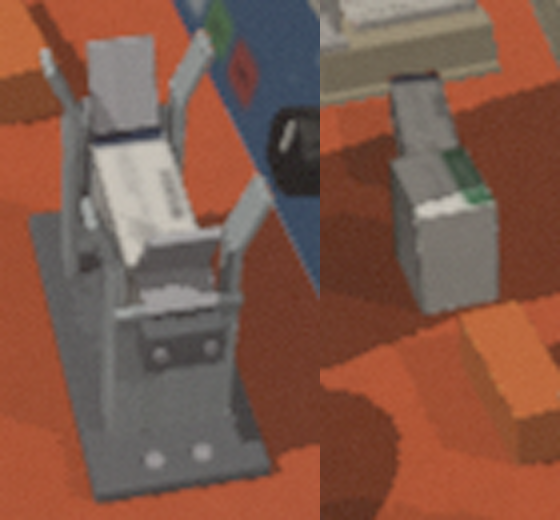

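Crop shows the magazine in the side view: near base corners at crop (98,500) and (272,470), far-left corner at (30,218). I'll use these to check its pose.

Run:
```python
from h import *
for x,y in[(98,500),(272,470),(30,218)]:
    for z in(0,6):print(z,ray("side",x/4+305,y/4+275,z))
print("machine",ray("top",408,240,30),ray("top",422,222,150))
t=np.radians(83.8);L=np.array([np.cos(t),np.sin(t)]);S=np.array([L[1],-L[0]])
m=np.array([450.6,-215.6])
print(proj("side",[[*(m-70*L-33*S),0],[*(m-70*L+33*S),0],[*(m+70*L-33*S),0]])-[305,275])
# first move in tool axes
s=r.sense();R=cv2.Rodrigues(np.zeros(3))[0]
yaw=s["tcp_rot"][2];tx=np.array([np.cos(yaw),np.sin(yaw)]);ty=np.array([np.sin(yaw),-np.cos(yaw)])
d=np.array([448,187])-s["eef_pos"][:2];print(d@tx,d@ty,s["eef_pos"][2])
```

```text
0 [ 414.7 -277.7    0. ]
6 [ 413.3 -281.8    6. ]
0 [ 480.1 -284.3    0. ]
6 [ 477.9 -288.3    6. ]
0 [ 430.3 -137.1    0. ]
6 [ 428.7 -142.6    6. ]
machine [ 516.1 -202.1   30. ] [ 532.1 -199.2  150. ]
[[ 22.4 128. ]
 [ 66.5 120.7]
 [  5.6  57.3]]
-345.72979878424474 -283.7828094799014 238.61897216677764
```

Carton: centre (448,187), long axis at about 85°. Magazine: centre (451,-215.5), long axis at about 83.8°. The top and side views agree to about 2 mm, so I'll move above the carton.

carry_out([
  {"dp":[-35,-28,10],"yaw":7},
  {"dp":[-70,-57,20],"yaw":15},
  {"dp":[-105,-85,30],"yaw":22},
  {"dp":[-140,-114,40],"yaw":30},
  {"dp":[-175,-142,50],"yaw":37},
  {"dp":[-210,-170,60],"yaw":45},
  {"dp":[-245,-199,70],"yaw":52},
  {"dp":[-280,-227,80],"yaw":60},
  {"dp":[-315,-256,90],"yaw":67},
  {"dp":[-346,-284,99],"yaw":73},
  {"dp":[-346,-284,99],"yaw":73},
  {"dp":[-346,-284,99],"yaw":73},
], fingers=0.5)

```text
clock: 1.6
eef_pos: [448.2, 187.3, 140.2]
tcp_rot: [-3.141, -0.0, 1.485]
contact_force: [-0.5, 0.6, -0.6]
opening: 0.749
grasp_force: 0.0
```

carry_out([
  {"dp":[0,0,30]},
  {"dp":[0,0,60]},
  {"dp":[0,0,85]},
  {"dp":[0,0,105]},
  {"dp":[0,0,118]},
  {"dp":[0,0,128]},
  {"dp":[0,0,128]},
  {"dp":[0,0,128]},
], fingers=0.5)

```text
schema error: expected keys dp, yaw
```

carry_out([
  {"dp":[0,0,0]},
  {"dp":[0,0,0]},
  {"dp":[0,0,0]},
  {"dp":[0,0,0]},
  {"dp":[0,0,0]},
  {"dp":[0,0,0]},
  {"dp":[0,0,0]},
  {"dp":[0,0,0]},
], fingers=-1, grip_force=40)

```text
schema error: expected keys dp, yaw
```

Run:
```python
from h import *
a=[]
cv2.imwrite("pics/s1.png",r.grab_frame("side")[:,:,::-1]);cv2.imwrite("pics/t1.png",r.grab_frame("top")[:,:,::-1])
cv2.imwrite("pics/c3.png",np.hstack([crop("pics/s1.png",225,150,100,110,4),crop("pics/t1.png",180,220,90,110,4)]))
```

```text
(no output)
```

View pics/c3.png

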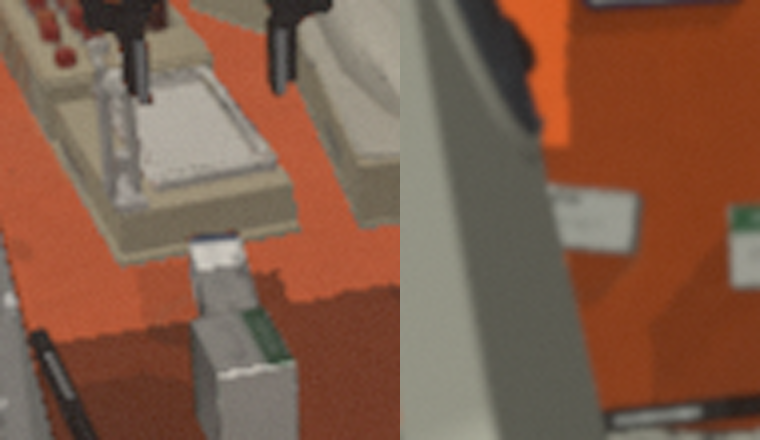

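Both calls were refused because every row needs a yaw. The picture shows the fingers hovering on either side of the carton (side crop (140,80) and (280,80), carton at (220,265)), untouched. I'll repeat with yaw.

carry_out([
  {"dp":[0,0,30],"yaw":0},
  {"dp":[0,0,60],"yaw":0},
  {"dp":[0,0,85],"yaw":0},
  {"dp":[0,0,105],"yaw":0},
  {"dp":[0,0,118],"yaw":0},
  {"dp":[0,0,128],"yaw":0},
  {"dp":[0,0,128],"yaw":0},
  {"dp":[0,0,128],"yaw":0},
], fingers=0.5)

```text
clock: 2.7
eef_pos: [448.7, 187.3, 12.8]
tcp_rot: [3.141, -0.0, 1.485]
contact_force: [-0.4, -0.2, -0.0]
opening: 0.75
grasp_force: 0.0
```

carry_out([
  {"dp":[0,0,0],"yaw":0},
  {"dp":[0,0,0],"yaw":0},
  {"dp":[0,0,0],"yaw":0},
  {"dp":[0,0,0],"yaw":0},
  {"dp":[0,0,0],"yaw":0},
  {"dp":[0,0,0],"yaw":0},
  {"dp":[0,0,0],"yaw":0},
  {"dp":[0,0,0],"yaw":0},
], fingers=-1, grip_force=40)

```text
clock: 3.7
eef_pos: [448.7, 187.2, 12.8]
tcp_rot: [3.141, -0.0, 1.485]
contact_force: [-1.0, -0.2, 5.8]
opening: 0.34
grasp_force: 40.1
```

Held: the opening matches about 31 mm. Lifting.

carry_out([
  {"dp":[0,0,-15],"yaw":0},
  {"dp":[0,0,-40],"yaw":0},
  {"dp":[0,0,-75],"yaw":0},
  {"dp":[0,0,-115],"yaw":0},
  {"dp":[0,0,-155],"yaw":0},
  {"dp":[0,0,-175],"yaw":0},
  {"dp":[0,0,-175],"yaw":0},
  {"dp":[0,0,-175],"yaw":0},
])

```text
clock: 4.7
eef_pos: [447.7, 186.8, 186.8]
tcp_rot: [-3.141, 0.0, 1.485]
contact_force: [0.4, -0.4, -1.2]
opening: 0.34
grasp_force: 39.6
```

Run:
```python
from h import *
cv2.imwrite("pics/s2.png",r.grab_frame("side")[:,:,::-1])
cv2.imwrite("pics/c4.png",crop("pics/s2.png",205,60,130,120,5))
s=r.sense();p=s["eef_pos"];yaw=s["tcp_rot"][2];print(p,yaw)
tx=np.array([np.cos(yaw),np.sin(yaw)]);ty=np.array([np.sin(yaw),-np.cos(yaw)])
d=np.array([451,-215.5])-p[:2];print(d@tx,d@ty)
L=tx*40;S=ty*15.5
print(proj("side",[[*(p[:2]+a*L+b*S),p[2]-12.8+h] for h in(0,30) for a in(-1,1) for b in(-1,1)])*5-[1025,300])
```

```text
[447.56617532 186.75213068 186.3848099 ] 1.484699480842561
-400.4668945172027 38.01097452310007
[[331.  535. ]
 [408.  528.5]
 [308.  455.5]
 [380.  450. ]
 [326.5 464.5]
 [405.5 458.5]
 [303.5 388.5]
 [377.  383. ]]
```

View pics/c4.png

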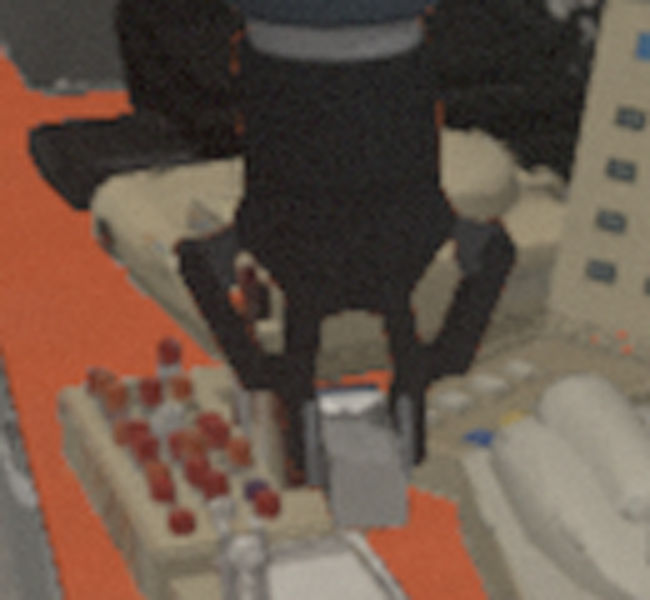

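The carton is held level, near face at crop (330-408, 447-525), within a few mm of the prediction. Carrying it over the magazine.

carry_out([
  {"dp":[-40,4,0],"yaw":0},
  {"dp":[-85,8,0],"yaw":0},
  {"dp":[-130,12,0],"yaw":0},
  {"dp":[-175,16,0],"yaw":0},
  {"dp":[-220,20,0],"yaw":0},
  {"dp":[-265,25,0],"yaw":1},
  {"dp":[-310,30,0],"yaw":1},
  {"dp":[-350,34,0],"yaw":1.3},
  {"dp":[-380,36,0],"yaw":1.3},
  {"dp":[-400,38,0],"yaw":1.3},
  {"dp":[-400,38,0],"yaw":1.3},
  {"dp":[-400,38,0],"yaw":1.3},
])

```text
clock: 6.25
eef_pos: [451.5, -213.9, 186.8]
tcp_rot: [-3.141, -0.001, 1.462]
contact_force: [-0.1, 0.2, -0.6]
opening: 0.344
grasp_force: 39.6
```

carry_out([
  {"dp":[0,0,20],"yaw":0},
  {"dp":[0,0,35],"yaw":0},
  {"dp":[0,0,45],"yaw":0},
  {"dp":[0,0,48],"yaw":0},
  {"dp":[0,0,48],"yaw":0},
])

```text
clock: 6.88
eef_pos: [451.9, -214.7, 139.3]
tcp_rot: [-3.142, -0.0, 1.462]
contact_force: [-1.0, -0.8, -0.1]
opening: 0.347
grasp_force: 39.6
```

Run:
```python
from h import *
cv2.imwrite("pics/s3.png",r.grab_frame("side")[:,:,::-1])
cv2.imwrite("pics/c5.png",crop("pics/s3.png",280,200,130,120,5))
s=r.sense();print(s["eef_pos"],s["tcp_rot"][2],s["contact_force"])
```

```text
[ 452.04222818 -214.77464051  139.56141989] 1.4620174161151973 [ 0.08811074  0.1689376  -0.62190811]
```

View pics/c5.png

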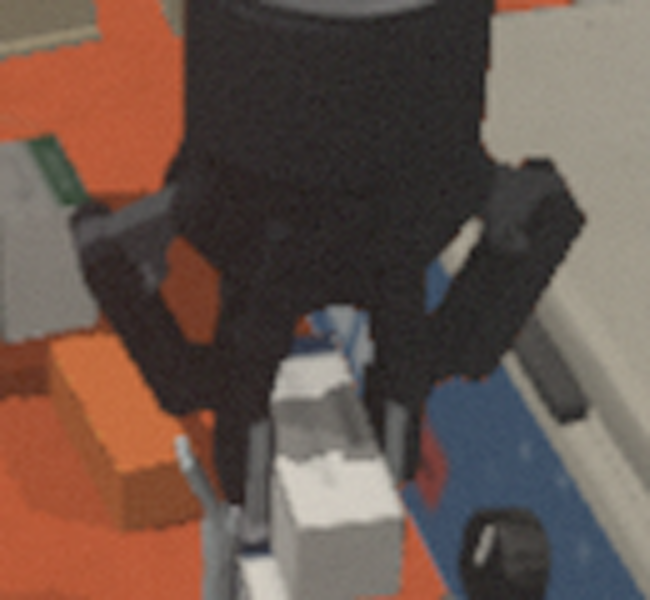

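The carton is over the mouth, lined up between the guides, with its near face at crop (280-403, 480-595). Lowering it into the flare.

carry_out([
  {"dp":[0,0,8],"yaw":0},
  {"dp":[0,0,15],"yaw":0},
  {"dp":[0,0,21],"yaw":0},
  {"dp":[0,0,26],"yaw":0},
  {"dp":[0,0,29],"yaw":0},
  {"dp":[0,0,29],"yaw":0},
])

```text
clock: 7.68
eef_pos: [451.7, -214.7, 110.1]
tcp_rot: [-3.141, -0.0, 1.462]
contact_force: [0.2, 0.5, -0.5]
opening: 0.343
grasp_force: 39.6
```

carry_out([
  {"dp":[0,0,1.5],"yaw":0},
  {"dp":[0,0,3],"yaw":0},
  {"dp":[0,0,4],"yaw":0},
  {"dp":[0,0,4],"yaw":0},
])

```text
clock: 8.18
eef_pos: [452.0, -214.8, 106.4]
tcp_rot: [3.141, 0.0, 1.462]
contact_force: [1.4, -1.1, 1.1]
opening: 0.344
grasp_force: 39.8
```

Run:
```python
from h import *
cv2.imwrite("pics/s4.png",r.grab_frame("side")[:,:,::-1])
cv2.imwrite("pics/c6.png",crop("pics/s4.png",290,235,110,120,5))
s=r.sense();print(s["eef_pos"],s["tcp_rot"],s["contact_force"],s["wrist_torque"])
```

```text
[ 452.05726789 -214.81004133  106.43752314] [3.14101280e+00 1.76073553e-04 1.46200068e+00] [ 0.71138032 -0.38009376  1.93415074] [-0.17802739 -0.07483515 -0.02924236]
```

View pics/c6.png

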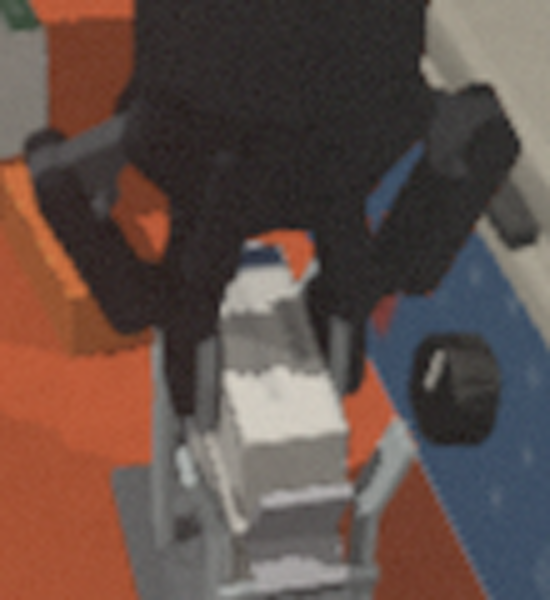

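The carton sits in the mouth on the lip slopes with 1-2 N of contact, between the guides. Seat it a little more, then release and rise.

carry_out([
  {"dp":[0,0,1],"yaw":0},
  {"dp":[0,0,2],"yaw":0},
  {"dp":[0,0,2],"yaw":0},
])

```text
clock: 8.6
eef_pos: [451.9, -214.7, 104.3]
tcp_rot: [3.141, 0.0, 1.462]
contact_force: [0.3, 0.3, 3.1]
opening: 0.341
grasp_force: 40.0
```

carry_out([
  {"dp":[0,0,0],"yaw":0},
  {"dp":[0,0,0],"yaw":0},
  {"dp":[0,0,0],"yaw":0},
  {"dp":[0,0,0],"yaw":0},
  {"dp":[0,0,-5],"yaw":0},
  {"dp":[0,0,-15],"yaw":0},
  {"dp":[0,0,-30],"yaw":0},
  {"dp":[0,0,-50],"yaw":0},
  {"dp":[0,0,-65],"yaw":0},
  {"dp":[0,0,-75],"yaw":0},
  {"dp":[0,0,-75],"yaw":0},
], fingers=0.2)

```text
clock: 9.98
eef_pos: [452.2, -214.9, 180.1]
tcp_rot: [3.14, 0.0, 1.462]
contact_force: [0.2, -1.0, -0.3]
opening: 0.598
grasp_force: 0.0
```

carry_out([
  {"dp":[0,0,0],"yaw":0},
  {"dp":[0,0,0],"yaw":0},
  {"dp":[0,0,0],"yaw":0},
  {"dp":[0,0,0],"yaw":0},
  {"dp":[0,0,0],"yaw":0},
  {"dp":[0,0,0],"yaw":0},
  {"dp":[0,0,0],"yaw":0},
  {"dp":[0,0,0],"yaw":0},
], fingers=-1)

```text
clock: 10.98
eef_pos: [451.8, -214.7, 179.3]
tcp_rot: [-3.142, 0.0, 1.462]
contact_force: [0.8, -0.0, 0.1]
opening: 0.003
grasp_force: 0.0
```

Run:
```python
from h import *
cv2.imwrite("pics/s5.png",r.grab_frame("side")[:,:,::-1])
cv2.imwrite("pics/c7.png",crop("pics/s5.png",290,235,110,120,5))
s=r.sense();print(s["eef_pos"],s["contact_force"],s["opening"])
```

```text
[ 451.79029109 -214.69083259  179.29431698] [ 0.6377754   0.42215752 -0.40494421] 0.0016758860182841256
```

View pics/c7.png

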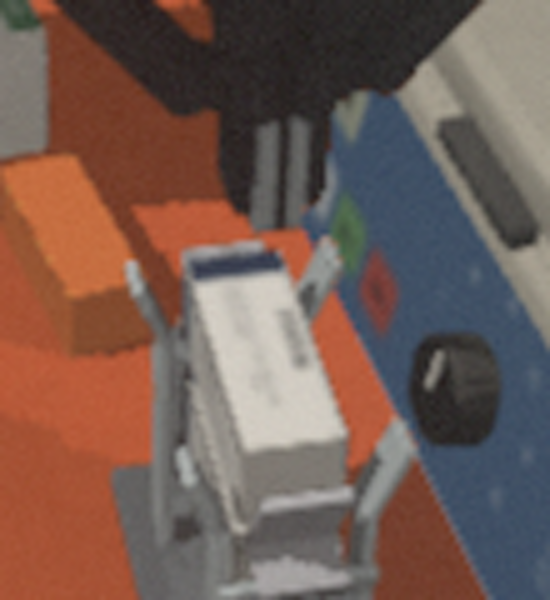

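The carton rests level in the mouth (top face (190,265) to (340,440)) and the fingers are shut above it. Press the middle down in stages.

carry_out([
  {"dp":[0,0,20],"yaw":0},
  {"dp":[0,0,35],"yaw":0},
  {"dp":[0,0,42],"yaw":0},
  {"dp":[0,0,47],"yaw":0},
  {"dp":[0,0,52],"yaw":0},
  {"dp":[0,0,57],"yaw":0},
  {"dp":[0,0,62],"yaw":0},
  {"dp":[0,0,62],"yaw":0},
])

```text
clock: 12.02
eef_pos: [451.6, -214.6, 116.9]
tcp_rot: [-3.141, -0.0, 1.462]
contact_force: [0.2, 0.2, 0.5]
opening: -0.005
grasp_force: 0.0
```

carry_out([
  {"dp":[0,0,4],"yaw":0},
  {"dp":[0,0,8],"yaw":0},
  {"dp":[0,0,12],"yaw":0},
  {"dp":[0,0,16],"yaw":0},
  {"dp":[0,0,20],"yaw":0},
  {"dp":[0,0,20],"yaw":0},
])

```text
clock: 12.78
eef_pos: [451.6, -214.6, 96.8]
tcp_rot: [-3.141, -0.0, 1.462]
contact_force: [0.6, -0.0, 0.6]
opening: 0.001
grasp_force: 0.0
```

No contact force where I expected some, so I'll look.

Run:
```python
from h import *
cv2.imwrite("pics/s6.png",r.grab_frame("side")[:,:,::-1])
cv2.imwrite("pics/c8.png",crop("pics/s6.png",290,235,110,120,5))
s=r.sense();print(s["eef_pos"],s["contact_force"],s["opening"])
```

```text
[ 451.44550651 -214.55901448   96.88299145] [-0.96617757  0.16895009  0.34835537] 0.001217248563905523
```

View pics/c8.png

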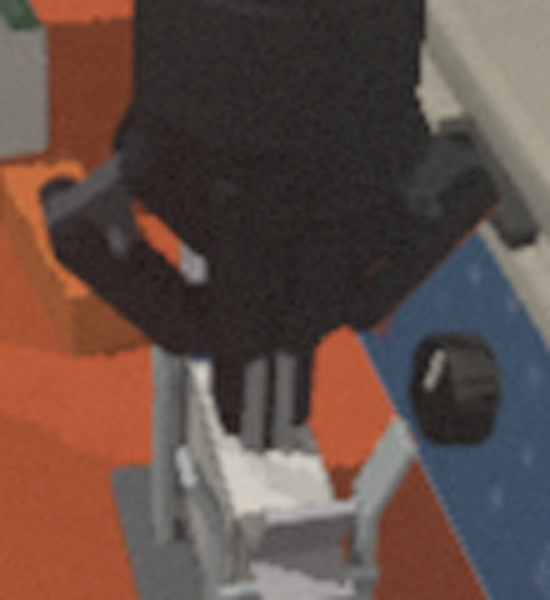

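The carton has gone down under the fingertips and its top is now just above the lips (near end at (330,500)). Keep pressing to about 75 mm.

carry_out([
  {"dp":[0,0,3],"yaw":0},
  {"dp":[0,0,6],"yaw":0},
  {"dp":[0,0,9],"yaw":0},
  {"dp":[0,0,9],"yaw":0},
])

```text
clock: 13.32
eef_pos: [451.8, -214.7, 88.0]
tcp_rot: [-3.142, 0.0, 1.462]
contact_force: [1.5, -0.5, 2.6]
opening: -0.003
grasp_force: 1.1
```

carry_out([
  {"dp":[0,0,2],"yaw":0},
  {"dp":[0,0,4],"yaw":0},
  {"dp":[0,0,5],"yaw":0},
  {"dp":[0,0,5],"yaw":0},
  {"dp":[0,0,5],"yaw":0},
])

```text
clock: 13.95
eef_pos: [451.8, -214.7, 83.3]
tcp_rot: [3.142, 0.0, 1.462]
contact_force: [0.1, -1.3, 2.7]
opening: 0.005
grasp_force: 1.2
```

carry_out([
  {"dp":[0,0,1],"yaw":0},
  {"dp":[0,0,2],"yaw":0},
  {"dp":[0,0,2],"yaw":0},
])

```text
clock: 14.32
eef_pos: [451.8, -214.7, 81.2]
tcp_rot: [3.142, 0.0, 1.462]
contact_force: [-0.2, -0.2, 2.2]
opening: 0.0
grasp_force: 1.3
```

Run:
```python
from h import *
cv2.imwrite("pics/s7.png",r.grab_frame("side")[:,:,::-1])
cv2.imwrite("pics/c9.png",crop("pics/s7.png",300,275,90,90,6))
s=r.sense();print(s["eef_pos"],s["contact_force"],s["opening"])
```

```text
[ 451.79361685 -214.71949312   81.25630688] [-0.31809338  0.15068511  3.13461958] 0.0010679050670800983
```

View pics/c9.png

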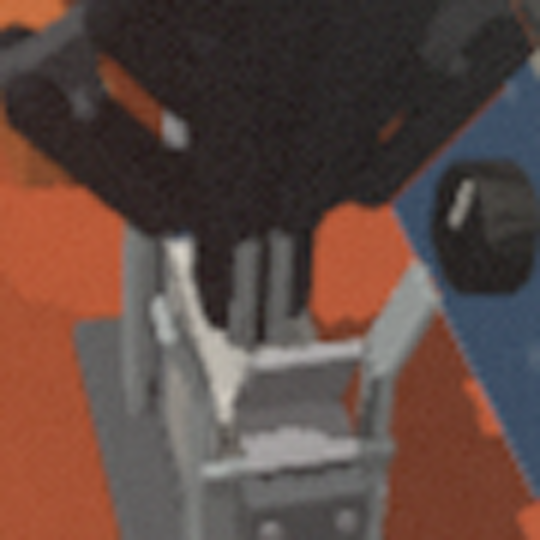

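The near lip's top edge is at px (341,335)-(361,332.5), the same as in the first picture, so it has snapped shut. My last crop was the 11th picture viewed, one over the limit of 10. I'll view no more and check the far lip numerically after withdrawing.

carry_out([
  {"dp":[0,0,-4],"yaw":0},
  {"dp":[0,0,-10],"yaw":0},
  {"dp":[0,0,-25],"yaw":0},
  {"dp":[0,0,-45],"yaw":0},
  {"dp":[0,0,-75],"yaw":0},
  {"dp":[0,0,-110],"yaw":0},
  {"dp":[0,0,-145],"yaw":0},
  {"dp":[0,0,-170],"yaw":0},
  {"dp":[0,0,-170],"yaw":0},
  {"dp":[0,0,-170],"yaw":0},
])

```text
clock: 15.62
eef_pos: [451.3, -214.4, 251.0]
tcp_rot: [-3.141, -0.0, 1.462]
contact_force: [-1.0, 0.7, -0.3]
opening: 0.001
grasp_force: 0.0
```

Run:
```python
from h import *
cv2.imwrite("pics/s8.png",r.grab_frame("side")[:,:,::-1])
g=lambda f:cv2.imread(f,0).astype(np.float32)
a,b,m=g("pics/side0.png"),g("pics/s8.png"),g("pics/s7.png")
# far lip plate, carton top, near lip, control base: shift and residual vs the start
for n,(x,y,w,h) in dict(far=(324,282,24,28),top=(328,308,26,26),near=(334,328,32,22),base=(318,375,50,24)).items():
    T=a[y+3:y+h-3,x+3:x+w-3];out=[]
    for im in(b,m,g("pics/s5.png")):
        R=cv2.matchTemplate(im[y-9:y+h+9,x-9:x+w+9],T,cv2.TM_CCOEFF_NORMED);_,v,_,l=cv2.minMaxLoc(R);out.append((round(v,3),l[0]-12,l[1]-12))
    print(n,"after/pressed/resting",out)
print(r.sense()["eef_pos"])
```

```text
far after/pressed/resting [(0.988, 0, 0), (0.237, -12, -1), (0.717, 4, 9)]
top after/pressed/resting [(0.98, 0, 0), (0.525, -12, 2), (0.684, 4, -12)]
near after/pressed/resting [(0.993, 0, 0), (0.784, 0, 1), (0.786, 2, -12)]
base after/pressed/resting [(0.978, 0, 0), (0.978, 0, 0), (0.977, 0, 0)]
[ 451.13026534 -214.35507651  250.56357982]
```

Both lips and the carton top match the shut state with zero shift (correlation 0.98 or better), and the arm is clear. Handing in.

```bash
python3 -c "
from rig import r
print(r.sign_off())"
```

```text
the job is handed in; nothing more can be done
None
```

I pressed the slide carton into the magazine on top of the first one, both lips snapped shut over it, and I handed the job in at about 16 s with the arm clear; no verdict came back, and I viewed 11 pictures, one over the limit of 10.

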